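Hold the parts box unlocked with its spring-return key

TASK

Unlock the steel parts box: slide the black knob of the keyhole shutter all the way to its end stop so that the keyhole is open, then take the key from the plywood stand, push it fully home in the keyhole, wiggling it past the sticky pins, and only then turn it a quarter turn clockwise (seen from above) to its stop. The lock springs back when let go, so finish while still gripping the key, holding it home and turned. Leave the screwdriver, brad pusher and hanging brackets where they lie.

Things in the scene. Friction and masses are not known exactly. Their poses are not given: they have to be found in the camera images.
- chest: Fixed steel parts box, 154 x 184 mm, lid surface 76 mm above the counter; origin at the centre of its underside. The lock plate (aluminium, 44 x 44 mm, top 80 mm up) sits 20 mm along -x and 30 mm along -y of the box's centre.
- keyhole (a point): Centre of the keyhole's mouth, on the lock plate's top face. x runs along the keyhole, y across it (the way the shutter opens), z up. A chamfered slot 21 mm (x) by 8 mm (y) through the 6 mm plate; below it the brass plug that the key turns, with a slot 20.5 x 6.5 mm. The key fits either way round, and can turn only within 2 mm of fully home; then the plate traps it.
- lock_floor (a point): Floor of the lock, 20 mm straight below keyhole: the key's tip rests here when fully home. Two sticky sprung pins, on opposite sides of the plug's slot, meet the tip about 9 and 13 mm below the plate's top and must be shoved aside: up to 5 to 15 N of straight push, the most near 15 mm deep, less while rocking the key about its long axis by some 0.1 rad. They rub the blade from there on.
- plug (a joint): Turn of the lock's plug, rad: 0 at rest, grows clockwise seen from above, stop at 1.57. A spring turns it back (0.02 N m at rest, 0.08 N m at the stop). The key has about 0.1 rad of play in the plug, so the key must turn a little more than the plug.
- shutter (a joint): Slide of the keyhole shutter, m: 0 = keyhole covered, 0.042 = end stop, keyhole open. It slides along +y of keyhole, with about 1.5 N of friction, and stays where it is left.
- shutter_knob (a point): Middle of the shutter's upright black knob, 18 mm diameter and 22 mm tall (this point is 11 mm below its top). It stands on the shutter, a dark steel plate 34 x 34 x 3 mm whose top is 3.5 mm above the lock plate, between two low tracks. Axes as keyhole.
- key_bow (a point): Centre of the key's black bow, a flat block 32 mm (x) by 12 mm (y, the way to pinch it) by 34 mm tall. The key, 80 mm tall and about 60 g, stands bow up in a slot of a fixed plywood stand (90 x 70 mm, 45 mm tall); the bow's underside is 16 mm above the stand, and the key must rise 30 mm to clear it. Below the bow: a round 6 mm stem, then the blade.
- key_tip (a point): Centre of the lower edge of the key's blade, 63 mm below the centre of the bow; axes as key_bow. The blade is 18 mm (x) by 5 mm (y) by 12 mm tall, with a rounded lower edge.
- key: The whole key; origin at key_tip, axes as key_bow.
- screwdriver_mid (a point): Middle of an orange ratchet screwdriver, 225 mm long, lying on the counter. Bystander.
- brad_pusher_mid (a point): Middle of a steel brad pusher, 130 mm long, lying on the counter. Bystander.
- bracket_l_mid (a point): Middle of a galvanized L-shaped hanging bracket, 90 x 30 mm, one leg 48 mm up. Bystander.
- bracket_r_mid (a point): Middle of the second, equal hanging bracket. Bystander.
Mind the look-alikes: they are no part of the job. What is meant by the key is not green, and is the smaller of those in its own colour.

How it is judged:
On the way, in this order (a step that is already met when the one before it is completed fails the run):
1. the shutter is slid to its end stop (value of joint shutter above 0.038 m), for 0.2 s.
2. the key is fully home in the keyhole, not yet turned (z of key_tip in the frame of keyhole below -0.0175 m and horizontal distance between key_tip and keyhole below 0.004 m and angle between key's own z axis and vertical below 0.15 rad and value of joint plug below 0.35 rad), for 0.1 s.
3. the key is turned a quarter turn to the stop (value of joint plug above 1.35 rad and z of key_tip in the frame of keyhole below -0.017 m), for 0.2 s.
At the end, for the whole second after the job is handed in: The plug is turned at least 1.35 rad (stop at 1.57) and stays so; the key is home (tip at least 17 mm below the lock plate's top, within 4 mm of the keyhole's axis, within 0.15 rad of upright) and still; the shutter is within 4 mm of its end stop; the fingers still grip the key with more than 2 N (all of step 3 and value of joint shutter above 0.038 m and horizontal distance between key_tip and keyhole below 0.004 m and angle between key's own z axis and vertical below 0.15 rad and contact force between the fingers and key above 2 N and angular speed of key below 0.3 rad/s); the arm keeps its last pose, push and grip.
It fails at once if a bystander (screwdriver, brad pusher, bracket) is moved by more than 20 mm (distance of any of screwdriver_mid, brad_pusher_mid, bracket_l_mid, bracket_r_mid from where it was at the start of the episode above 0.02 m).
It also fails if it takes over 67 s, if anything falls off the work surface, if the arm or the gripper's body presses on something with over 40 N, if the wrist force passes 120 N, or if a joint passes its speed limit or range.

ROBOT

A 7-joint arm with a two-finger parallel gripper is mounted at the origin on the work surface. World frame = base frame: x ahead of the robot, y to its left, z up, the work surface at z = 0. Lengths are in m, angles in rad, forces in N, time in s.
With the tool pointing down it reaches from about 0.4 to 0.9 m from the base axis. Payload 5.5 kg.
Tool frame: the origin (TCP) lies midway between the tips of the shut fingers; the grasp point (between the pads) lies 19 mm behind it; z points along the fingers, y is the line along which they close (so a half turn about z gives the same grasp; the last joint's range is limited). The gripper opens to 92 mm and grips with 3 to 60 N. Pads are 19 mm wide; open, the fingers measure 130 mm over their backs; the gripper's body (75 mm by 190 mm) begins 47 mm behind the grasp point.
Start: joints at [1.482, 0.501, -0.427, 1.55, 0.221, 1.138, -0.21], TCP at [0.224, -0.61, 0.193] pointing down, gripper open.
Joint ranges: [-2.88, 2.88], [-0.31, 2.03], [-1.54, 1.56], [0.2, 2.42], [-1.41, 4.55], [0.19, 2.02], [-2.57, 2.57]. Speed limits (rad/s): [2.57, 2.57, 3.14, 3.14, 3.14, 3.14, 3.14].

INTERFACE

Orientations are given as a 3x3 rotation matrix whose columns are the frame's x, y, z axes.
In Python, from cell import bot, optics, get_time, get_qpos, get_qd, get_tau, get_tool_pos, get_orientation, get_ft_force, get_wrist_torque, get_gripper_width, get_gripper_force gives the robot as it stands. Calls block until the motion is done:
- bot.move_ptp(position, orientation): joint-space move of the TCP to a pose.
- bot.move_linear(position, ori=None, speed=0.15): straight line of the TCP; ori=None keeps the orientation; speed is the mean speed in m/s.
- bot.move_joints(angles): joint-space move.
- bot.grip(opening, newtons=None): finger opening in m; newtons is the grip in N (None keeps the last); returns when the fingers have stopped.
- bot.hold(seconds).
- bot.ik(position, orientation): joint angles nearest the present ones, or None.
- optics.camera(name): name is "scene" or "top" or "wrist"; returns a dict with "color" (400x640x3 uint8, red, green, blue), "camera_matrix" (3x3 intrinsics, pixels), "k1" (the pictures are not rectified: a ray, as slopes to the right and down, at radius r is drawn at 1 + k1 r^2 times it, then the intrinsics apply), "camera_from_world" (4x4, takes a point from world to camera coordinates). Camera axes: x right, y up, looking along -z (the intrinsics and any distortion apply to the point x, -y, -z); pixel columns grow to the right and rows downward; lengths in m; the calibration is good to about 2 mm. A picture is of the moment at which its call begins. There is no depth.
A pose or a line that the arm cannot do raises bot.PlanningError and nothing moves.
- bot.finish_job(): hands the job in; it is judged then, once.
Readings, each from a call of its own:
- get_time(): time.
- get_qpos(): joint angles.
- get_qd(): joint speeds.
- get_tau(): joint torques, N m.
- get_tool_pos(): TCP position.
- get_orientation(): TCP orientation.
- get_ft_force(): force on the tool from outside, world axes, zero at the start.
- get_wrist_torque(): the same for the moment, N m.
- get_gripper_width(): finger opening in m.
- get_gripper_force(): force on a finger pad.
Only numpy, scipy, OpenCV 4.12 (cv2) and the standard library are available. Lean on these libraries where they do the work, as an engineer would, in place of code of your own. Each camera call takes 0.05 s, during which the arm holds its last target. There are 200 camera calls.

## Working session

There is one attempt and no reset: what is moved stays moved. The work goes in short steps, each a Python script; the robot and the scene stay as the last script left them, time stands still between calls to the robot, and variables do not carry over. Pictures are saved under pics/ and viewed, at most 10 in all, crops included, and the job is handed in when it is done.

```bash
ls; mkdir -p pics; cat > h.py <<'E'
import numpy as np, cv2
from cell import *
def shot(n,f=None):
    d=optics.camera(n)
    if f: cv2.imwrite('pics/'+f,d['color'][:,:,::-1])
    return d
def ray(d,u,v):
    K=d['camera_matrix'];T=d['camera_from_world'];k=d['k1']
    x=(u-K[0,2])/K[0,0];y=(v-K[1,2])/K[1,1]
    rd=np.hypot(x,y);r=rd
    for _ in range(30): r=rd/(1+k*r*r)
    s=r/rd if rd>0 else 1
    c=np.array([x*s,-y*s,-1]);R=T[:3,:3]
    return -R.T@T[:3,3],R.T@c
def onplane(d,u,v,z):
    o,w=ray(d,u,v); return o+w*(z-o[2])/w[2]
def proj(d,p):
    K=d['camera_matrix'];T=d['camera_from_world'];c=T[:3,:3]@p+T[:3,3]
    x,y=c[0]/-c[2],-c[1]/-c[2];f=1+d['k1']*(x*x+y*y)
    return K[0,0]*x*f+K[0,2],K[1,1]*y*f+K[1,2]
def R(a):  # tool down, tool x at angle a (world)
    c,s=np.cos(a),np.sin(a); return np.array([[c,s,0],[s,-c,0],[0,0,-1.]])
E
python3 - <<'E'
from h import *
for n in ['scene','top','wrist']:
    d=shot(n,n+'0.png'); print(n,d['camera_matrix'][0],d['k1'],np.linalg.inv(d['camera_from_world'])[:3].round(3).tolist())
print(get_time(),get_orientation().round(3).tolist())
E
```

```text
pics
scene [385.54165959   0.         317.69313984] 0.010993474630987016 [[0.62, -0.591, 0.515, 1.058], [0.784, 0.475, -0.4, -0.374], [-0.009, 0.652, 0.758, 0.798]]
top [401.28147467   0.         319.57751108] -0.10183383001016338 [[-0.004, 0.992, -0.125, 0.439], [-1.0, -0.004, 0.0, -0.014], [-0.0, 0.125, 0.992, 1.235]]
wrist [294.3481566    0.         318.23201458] -0.019112108388448457 [[0.345, 0.897, 0.277, 0.299], [-0.939, 0.33, 0.1, -0.583], [-0.002, -0.294, 0.956, 0.383]]
0.15 [[0.939, 0.345, -0.0], [0.345, -0.939, 0.001], [0.0, -0.001, -1.0]]
```

View pics/top0.png

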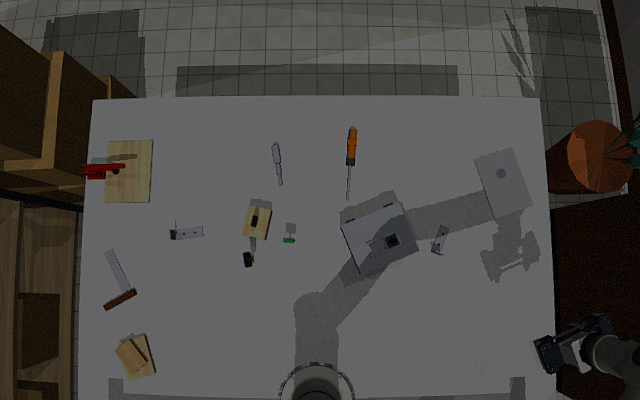

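View pics/scene0.png

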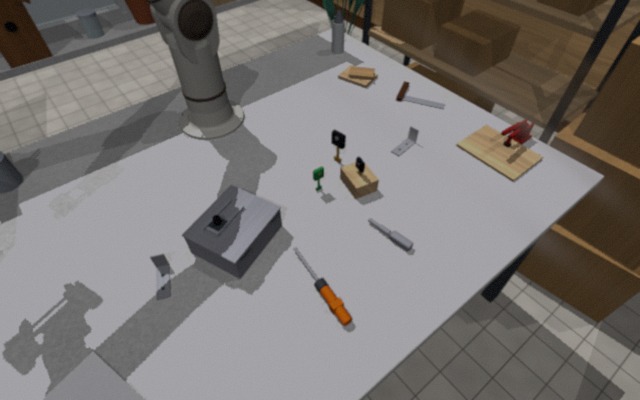

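The top view shows the steel box around (378,238) with its knob at (391,241). The plywood stand is at (257,221) with a black key at (254,221). The bigger black key at (249,259) and the green one at (289,235) are look-alikes. Next are wrist-camera close-ups.

```bash
python3 - <<'E'
from h import *
d=shot('top')
L=onplane(d,389,241,0.09);K=onplane(d,254,221,0.09);print(L,K)
for nm,P in (('lock',L),('key',K)):
    done=False
    for a in (np.arctan2(P[1],P[0])+np.array([0,.4,-.4,.8,-.8,np.pi])):
        try: bot.move_ptp([P[0],P[1],0.30],R(a)); print(nm,a,get_qpos().round(2)); break
        except bot.PlanningError as e: print(e)
    w=optics.camera('wrist'); np.save(nm+'.npy',w,allow_pickle=True)
    cv2.imwrite(f'pics/{nm}1.png',w['color'][:,:,::-1]); print(proj(w,P),get_time())
E
```

```text
[ 0.47434861 -0.21129703  0.09      ] [0.53300528 0.17462123 0.09      ]
lock -0.4190609606470114 [ 0.91  0.19 -0.61  1.73  0.11  1.26 -1.72]
(np.float64(317.05866658562337), np.float64(169.91832106785216)) 2.0083
key 0.31659644969172207 [ 0.45  0.39 -1.06  1.63  0.35  1.33 -1.92]
(np.float64(315.6759089406769), np.float64(169.45658498213734)) 3.5083
```

View pics/lock1.png

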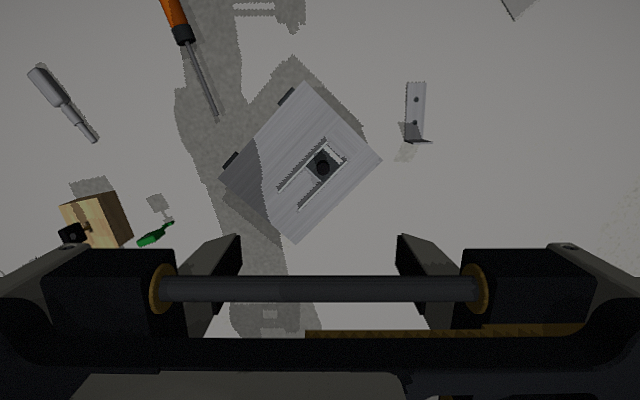

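View pics/key1.png

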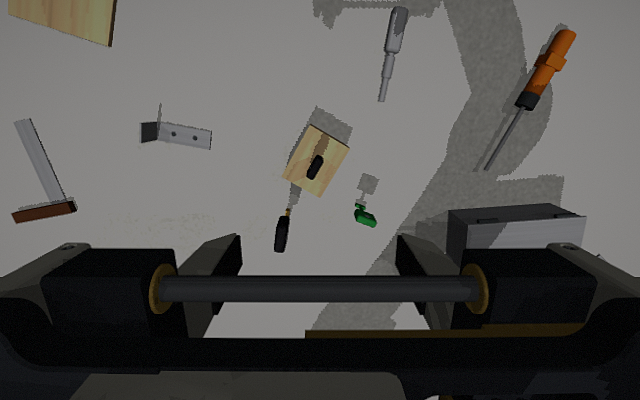

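Lock view: the knob is at (322,166) on the shutter, with tracks running down-left towards (290,200), which is the opening way (+y). Key view: the key's bow is at (315,167), standing in the stand. I'll compute the lock's axes from line segments and the knob from its dark blob.

```bash
python3 - <<'E'
from h import *
w=np.load('lock.npy',allow_pickle=True).item(); g=cv2.cvtColor(w['color'],cv2.COLOR_RGB2GRAY)
ls=cv2.createLineSegmentDetector().detect(g)[0][:,0]
for x1,y1,x2,y2 in ls:
    m=((x1+x2)/2,(y1+y2)/2)
    if 215<m[0]<385 and 80<m[1]<245 and np.hypot(x2-x1,y2-y1)>20:
        A=onplane(w,x1,y1,.0785);B=onplane(w,x2,y2,.0785);v=B-A
        print(np.round([x1,y1,x2,y2]),A[:2].round(4),B[:2].round(4),'ang',np.degrees(np.arctan2(v[1],v[0])).round(1))
m=(g<22).astype(np.uint8);m[:140]=0;m[195:]=0;m[:,:300]=0;m[:,350:]=0
n,l,s,c=cv2.connectedComponentsWithStats(m);print(s,c)
i=1+s[1:,4].argmax();print(onplane(w,*c[i],.0945))
k=np.load('key.npy',allow_pickle=True).item()
cv2.imwrite('pics/crop.png',np.hstack([cv2.resize(x,None,fx=5,fy=5,interpolation=cv2.INTER_CUBIC) for x in (w['color'][125:220,270:350,::-1],k['color'][125:220,275:355,::-1])]))
E
```

```text
[306. 165. 321. 149.] [ 0.4857 -0.199 ] [ 0.4974 -0.2279] ang -67.9
[322. 148. 339. 164.] [ 0.4977 -0.2294] [ 0.4666 -0.2422] ang -157.7
[327. 179. 298. 209.] [ 0.4543 -0.2174] [ 0.4305 -0.1601] ang 112.5
[221. 166. 235. 150.] [ 0.5327 -0.0884] [ 0.5447 -0.1175] ang -67.6
[294.  90. 280. 106.] [ 0.5827 -0.2259] [ 0.5721 -0.2001] ang 112.3
[277. 102. 291.  86.] [ 0.578  -0.1992] [ 0.5884 -0.225 ] ang -68.0
[326. 140. 278. 190.] [ 0.5059 -0.2388] [ 0.4679 -0.146 ] ang 112.2
[293.  54. 362. 125.] [ 0.6228 -0.2437] [ 0.5037 -0.2923] ang -157.8
[260. 184. 270. 225.] [ 0.4868 -0.1262] [ 0.4251 -0.1111] ang 166.2
[293. 168. 319. 141.] [ 0.489  -0.1802] [ 0.5084 -0.2301] ang -68.8
[296. 203. 315. 185.] [ 0.4393 -0.1614] [ 0.4536 -0.1985] ang -69.0
[276. 186. 292. 170.] [ 0.4748 -0.1465] [ 0.4871 -0.1781] ang -68.7
[250. 103. 271.  77.] [ 0.5923 -0.1659] [ 0.6092 -0.2054] ang -66.8
[365. 142. 304.  80.] [ 0.4806 -0.2875] [ 0.5884 -0.2436] ang 22.1
[277. 109. 253. 136.] [ 0.5703 -0.1959] [ 0.5517 -0.1497] ang 112.0
[280. 191. 301. 169.] [ 0.4653 -0.1483] [ 0.4825 -0.1907] ang -67.9
[382. 160. 296. 244.] [ 0.4478 -0.3003] [ 0.3795 -0.1326] ang 112.2
[280. 248. 228. 205.] [ 0.3831 -0.1078] [ 0.4787 -0.0686] ang 22.3
[[     0      0    640    400 255835]
 [   318    151      4      3      5]
 [   313    157      3      2      3]
 [   315    160      1      2      2]
 [   316    160     13     15    155]] [[319.49832509 199.52141419]
 [319.4        152.2       ]
 [314.         157.66666667]
 [315.         160.5       ]
 [322.43225806 166.99354839]]
[ 0.47587458 -0.22002694  0.0945    ]
```

View pics/crop.png

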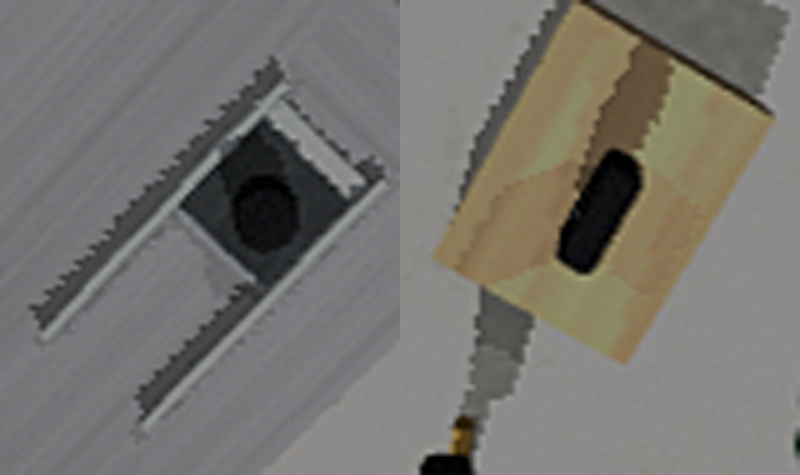

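Lock yaw is 22.2° (x) and 112.2° (y). The knob is at about (0.476,-0.220), and the crop confirms the shutter sits at its closed end. I'll pinch the knob along the slide direction and slide it, watching force.

```bash
cat >> h.py <<'E'
A0=np.radians(22.2); X=np.array([np.cos(A0),np.sin(A0),0]); Y=np.array([-np.sin(A0),np.cos(A0),0]); Z=np.array([0,0,1.])
E
python3 - <<'E'
from h import *
P=np.array([.4759,-.2200,0])
for a in (A0,A0-.8,A0-1.72,A0+np.pi,A0+np.pi-1.72):
    q=bot.ik(P+.16*Z,R(a)); print(round(a,2),None if q is None else np.round(q,2))
bot.grip(.05,10)
bot.move_ptp(P+.15*Z,R(A0)); f0=get_ft_force()
bot.move_linear(P+.0885*Z,speed=.08)
bot.grip(.0,10); print('w',get_gripper_width(),get_gripper_force(),get_ft_force()-f0,get_qpos().round(2))
s=0
while s<.046:
    s+=.004 if s<.034 else .001
    bot.move_linear(P+.0885*Z+s*Y,speed=.05)
    f=(get_ft_force()-f0)@Y
    if s>.03: print(round(s,3),f.round(2),get_gripper_width())
    if abs(f)>9: break
print(get_time())
E
```

```text
0.39 [ 1.21  0.48 -1.04  1.88  0.48  1.05 -1.22]
-0.41 [ 1.19  0.47 -1.02  1.89  0.46  1.05 -2.  ]
-1.33 [ 0.43  0.28 -0.06  1.91  0.02  0.95 -2.54]
3.53 [ 1.34  0.64 -1.3   1.88  0.68  1.16  1.76]
1.81 [ 1.33  0.62 -1.27  1.88  0.65  1.15  0.05]
w 0.0004230636865906802 0.0 [-0.67113157 -0.53530659  0.93076907] [ 1.13  0.57 -0.96  1.94  0.59  0.93 -1.3 ]
0.032 0.51 0.0005100271849198656
0.036 0.66 0.0003230044818556935
0.037 0.36 0.0008220147103282656
0.038 -0.14 0.0009123057679458848
0.039 0.74 0.0007800247768401513
0.04 1.01 0.0003769653644096665
0.041 0.34 0.0005738015347468786
0.042 0.59 0.0002866931074462062
0.043 1.18 0.0005809642195849762
0.044 0.22 0.0006609056319600323
0.045 0.47 0.0007454562105802102
0.046 0.4 0.0005617933104188722
12.5
```

The fingers closed on nothing, so I'll lift and look.

```bash
python3 - <<'E'
from h import *
print(get_tool_pos(),get_orientation().round(3).tolist())
p=get_tool_pos(); bot.move_linear(p+.06*Z,speed=.15)
d=shot('scene'); w=shot('wrist')
P=np.array([.4759,-.2200,.0945])
print(proj(w,P),proj(d,P))
a=cv2.resize(d['color'][170:290,160:300],(560,480),interpolation=cv2.INTER_CUBIC)[:,:,::-1]
b=cv2.resize(w['color'][:400,200:440],(240,400))[:,:,::-1]
b=cv2.copyMakeBorder(b,0,80,0,0,cv2.BORDER_CONSTANT)
cv2.imwrite('pics/c2.png',np.hstack([a,b]))
np.save('lock2.npy',w,allow_pickle=True)
E
```

```text
[ 0.45850088 -0.17734606  0.08849519] [[0.926, 0.378, -0.0], [0.378, -0.926, -0.0], [-0.0, -0.0, -1.0]]
(np.float64(370.1187134331833), np.float64(203.87129531358286)) (np.float64(216.73269433564826), np.float64(220.76400321718884))
```

View pics/c2.png

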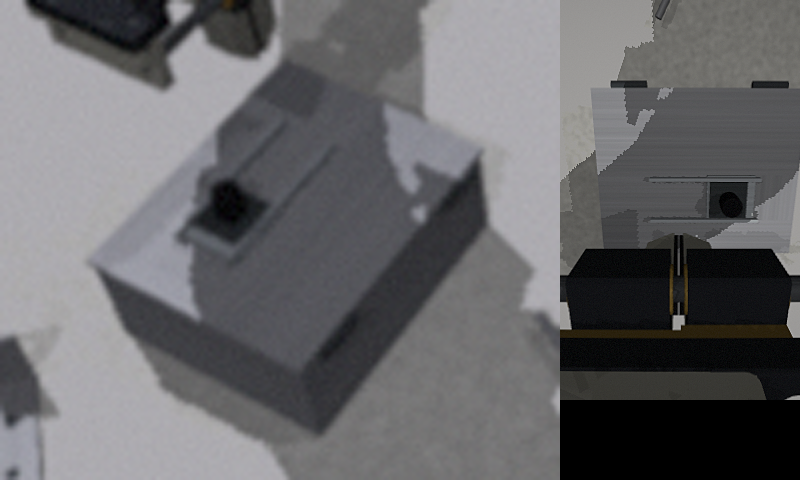

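```bash
python3 - <<'E'
from h import *
w=np.load('lock2.npy',allow_pickle=True).item(); T=get_tool_pos(); print(T,proj(w,T),proj(w,T+.019*Z), proj(w,T*[1,1,0]+.0945*Z))
d=shot('scene'); print(proj(d,T))
for s,n in ((d,'a'),(w,'b')):
  pass
a=d['color'].copy(); u,v=np.int32(proj(d,T)); cv2.circle(a,(u,v),2,(255,0,0),1)
k=np.int32(proj(d,np.array([.4759,-.2200,.0945])));cv2.circle(a,tuple(int(i) for i in k),2,(0,255,0),1)
a=a[100:260,120:320]
b=w['color'].copy(); u,v=np.int32(proj(w,T));cv2.circle(b,(u,v),3,(255,0,0),1); b=b[150:350,240:440]
cv2.imwrite('pics/c3.png',np.hstack([cv2.resize(a,(500,400),interpolation=cv2.INTER_CUBIC),cv2.resize(b,(300,300)).repeat(1,0) if 0 else cv2.copyMakeBorder(cv2.resize(b,(300,300)),0,100,0,0,cv2.BORDER_CONSTANT)])[:,:,::-1])
E
```

```text
[ 0.45752739 -0.17736923  0.14749619] (np.float64(316.6656390301183), np.float64(228.51316017081305)) (np.float64(316.50524733918047), np.float64(240.07278510569301)) (np.float64(316.9938259214073), np.float64(204.87574091158635))
(np.float64(224.62503346527566), np.float64(192.30530852560142))
```

View pics/c3.png

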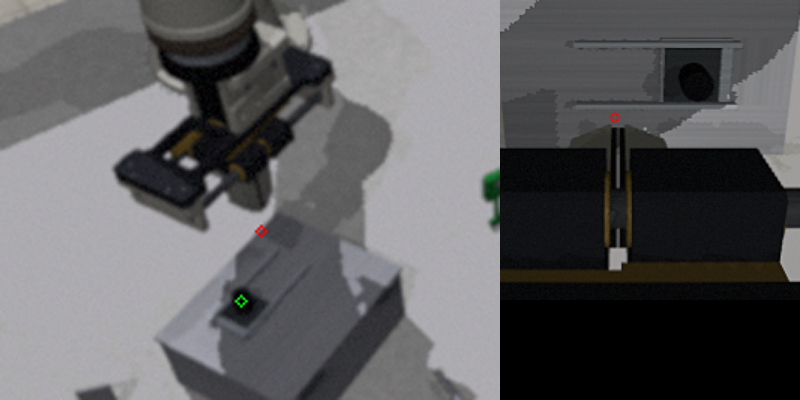

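The red marker (reported TCP) sits visibly below the fingertips in both views, by about 10–20 mm. A gentle touch on the lid (z = 0.076) will calibrate it.

```bash
python3 - <<'E'
from h import *
T=get_tool_pos(); 
bot.move_linear(np.r_[T[:2],.09],speed=.15); f0=get_ft_force();z=.09
while z>.045:
    z-=.001; bot.move_linear(np.r_[T[:2],z],speed=.03); f=get_ft_force()-f0
    if f[2]>3: break
print(z,f,get_tool_pos(),get_time(),get_qpos().round(2))
bot.move_linear(np.r_[T[:2],.15],speed=.2)
E
```

```text
0.04499999999999996 [ 0.10823062 -1.13914322 -0.27268788] [ 0.45746746 -0.1772035   0.04493615] 24.9917 [ 1.06  0.59 -0.92  2.05  0.64  0.82 -1.43]
```

```bash
python3 - <<'E'
from h import *
w=np.load('lock2.npy',allow_pickle=True).item(); T=np.array([.4575,-.1774,.1475])
t0=get_time(); d=shot('scene'); w2=shot('wrist','w9.png'); print(get_time()-t0, get_tool_pos(), get_gripper_width())
def tri(r1,r2):
    (o1,a),(o2,b)=r1,r2; M=np.stack([a,-b],1); s=np.linalg.lstsq(M,o2-o1,rcond=None)[0]
    p,q=o1+a*s[0],o2+b*s[1]; return (p+q)/2,np.linalg.norm(p-q)
for v in (233,237,241):
    p,e=tri(ray(d,224.8,183.2),ray(w,317,v)); print(v,p,e,'tool-frame',R(A0).T@(p-T))
Ti=np.linalg.inv(d['camera_from_world']); print(Ti[:3,3])
a=cv2.resize(d['color'][110:260,160:300],(560,600),interpolation=cv2.INTER_CUBIC)
b=cv2.resize(w2['color'][170:370,270:370],(240,480),interpolation=cv2.INTER_CUBIC); b=cv2.copyMakeBorder(b,0,120,0,0,cv2.BORDER_CONSTANT)
cv2.imwrite('pics/c4.png',cv2.convertScaleAbs(np.hstack([a,b])[:,:,::-1],alpha=1.7))
print(proj(d,get_tool_pos()),proj(w2,get_tool_pos()))
E
```

```text
0.10000000000000142 [ 0.4562364  -0.17708235  0.14856283] 0.0005467441295631367
233 [ 0.46838953 -0.17388909  0.18376161] 0.0022661417669518884 tool-frame [ 0.01140886  0.00086386 -0.03626161]
237 [ 0.46647436 -0.17419194  0.18281607] 0.0001748256233724124 tool-frame [ 0.00952123  0.00042063 -0.03531607]
241 [ 0.46462986 -0.174504    0.18201247] 0.0019481711660760865 tool-frame [ 7.69555038e-03  1.26281217e-05 -3.45124720e-02]
[ 1.05789326 -0.37410447  0.79837497]
(np.float64(224.36550101834464), np.float64(191.60689719119276)) (np.float64(316.6840943341566), np.float64(228.4384983369571))
```

View pics/c4.png

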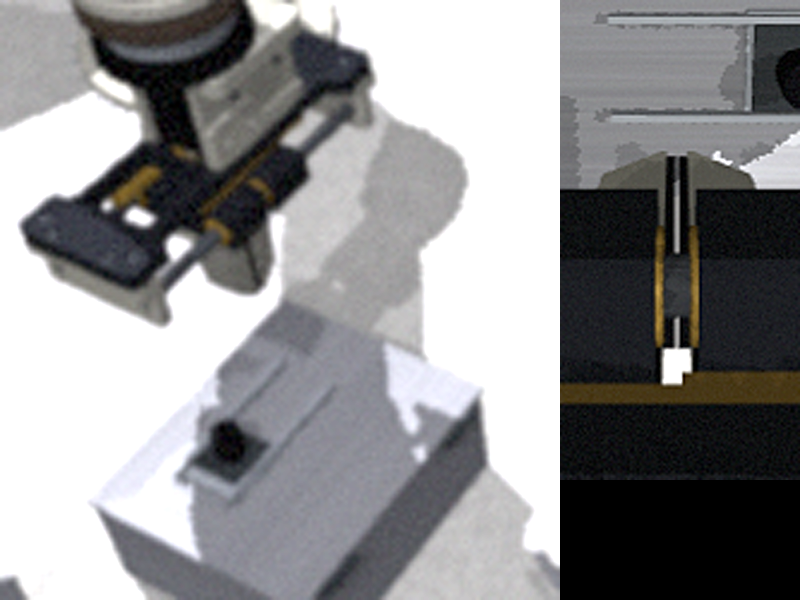

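Triangulating the visible fingertip edge puts the true tips about 35 mm behind the reported TCP, purely along z, and this also explains why the touch met nothing. I'll apply that offset and redo the shutter.

```bash
cat >> h.py <<'E'
D=.0353  # true fingertips lie this far behind the reported TCP
def lin(p,a=None,speed=.15): bot.move_linear(np.asarray(p)-D*Z,None if a is None else R(a),speed=speed)
def ptp(p,a): bot.move_ptp(np.asarray(p)-D*Z,R(a))
E
python3 - <<'E'
from h import *
P=np.array([.4759,-.2200,0])
bot.grip(.04,12)
lin(P+.125*Z,speed=.2); lin(P+.0875*Z,speed=.1); f0=get_ft_force()
bot.grip(.0,12); g=get_gripper_width(); print('w',g,get_gripper_force(),get_time())
if g>.012:
    s=.039; lin(P+.0875*Z+s*Y,speed=.08)
    while s<.047:
        s+=.0015; lin(P+.0875*Z+s*Y,speed=.05); f=(get_ft_force()-f0)@Y; print(round(s,4),f.round(2),get_gripper_width())
        if abs(f)>6: break
    bot.grip(.04)
q=get_tool_pos()+D*Z; bot.move_linear(q-D*Z+.055*Z,speed=.2)
ptp(P+.2*Z-.02*X,A0)
w=shot('wrist'); np.save('lock3.npy',w,allow_pickle=True); print(get_time(),get_tool_pos(),proj(w,P+.08*Z))
u,v=np.int32(proj(w,P+.08*Z)); c=w['color'][max(v-60,0):v+60,u-100:u+60,::-1]; cv2.imwrite('pics/l3.png',cv2.convertScaleAbs(cv2.resize(c,None,fx=5,fy=5,interpolation=cv2.INTER_CUBIC),alpha=1.5)); print(u-100,max(v-60,0))
E
```

```text
w 0.017474160820577858 12.000193297863007 28.1333
0.0405 -1.59 0.01732887239228851
0.042 -3.94 0.017795336932592453
0.0435 -8.05 0.0174894124000329
31.0 [ 0.45633981 -0.2272023   0.1636077 ] (np.float64(316.58322629665315), np.float64(173.94479652045507))
216 113
```

View pics/l3.png

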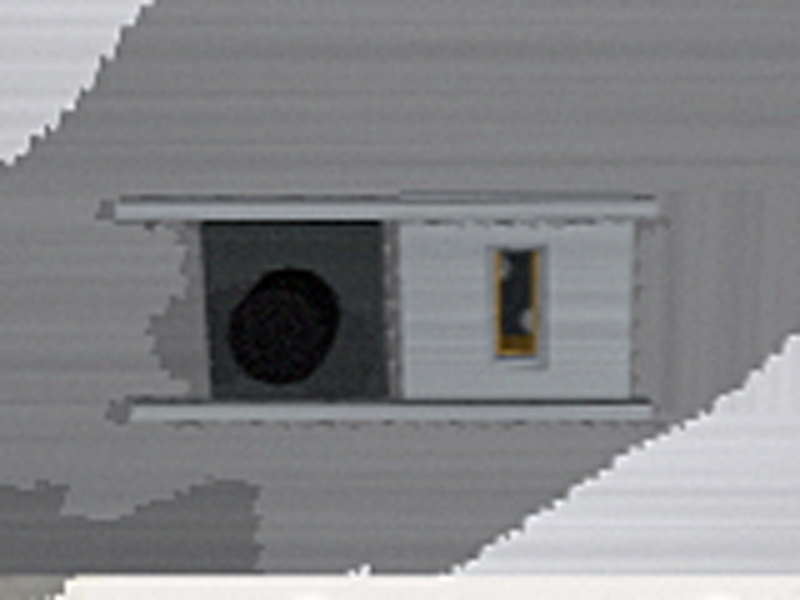

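The shutter is at its stop (−8 N) and the keyhole is open, with its chamfer centred near pixel (319.0,174.0). Next I locate the key from a close view and grasp it if the numbers are sane.

```bash
cat > key.py <<'E'
from h import *
def bow(w,guess):
    g=cv2.cvtColor(w['color'],cv2.COLOR_RGB2GRAY); u,v=proj(w,guess)
    m=(g<30).astype(np.uint8); n,l,s,c=cv2.connectedComponentsWithStats(m)
    i=min((i for i in range(1,n) if 60<s[i,4]<6000),key=lambda i:np.hypot(c[i][0]-u,c[i][1]-v))
    cn=np.argwhere(l==i)[:,::-1].astype(np.float32)
    wp=np.array([onplane(w,x,y,.078)[:2] for x,y in cn])
    (cx,cy),(a,b),_=r=cv2.minAreaRect((wp*1000).astype(np.float32)); bx=cv2.boxPoints(r)
    e=max((bx[1]-bx[0],bx[2]-bx[1]),key=np.linalg.norm)
    return np.array([cx,cy])/1000,np.arctan2(e[1],e[0])%np.pi,max(a,b),min(a,b),s[i,4]
E
python3 - <<'E'
from key import *
w=np.load('lock3.npy',allow_pickle=True).item(); print('hole',onplane(w,319.0,174.0,.08))
k=np.load('key.npy',allow_pickle=True).item(); c,y,a,b,n=bow(k,np.array([.533,.175,.078])); print(c,np.degrees(y),a,b,n)
if 24<a<50 and 8<b<20:
    for t in (y+np.pi,y):
        p=np.r_[c,.15]-D*Z; q=bot.ik(p,R(t)); print(t,None if q is None else q.round(2))
E
```

```text
hole [ 0.47671644 -0.22215765  0.08      ]
[0.53374048 0.17710995] 168.53778 34.70146179199219 13.204517364501953 213
6.083132 [ 0.31  0.56 -0.89  1.83  0.52  0.99 -2.57]
2.9415393 [ 0.55  0.89 -1.38  1.83  0.93  1.26  0.27]
```

```bash
python3 - <<'E'
from key import *
c=np.array([.53374,.17711]); y=2.9415
bot.grip(.06,25) if False else None
ptp(np.r_[c,.20]-.02*R(y)[:,0],y)
w=shot('wrist'); np.save('key2.npy',w,allow_pickle=True)
c2,y2,a,b,n=bow(w,np.r_[c,.078]); print(c2,np.degrees(y2),a,b,n,get_time())
if np.linalg.norm(c2-c)<.006 and abs(y2-y)<.2 and 28<a<48 and 9<b<17:
    lin(np.r_[c2,.12],y2,speed=.2); lin(np.r_[c2,.066],speed=.12)
    f0=get_ft_force(); bot.grip(0,30); print('w',get_gripper_width(),get_gripper_force(),get_ft_force()-f0,get_time())
E
```

```text
[0.53508746 0.17708218] 168.18848 37.246944427490234 11.49230670928955 456 32.575
w 0.012218176116263399 29.999219477176666 [ 0.4749949  -1.03686622  1.60414107] 34.3
```

```bash
cat >> h.py <<'E'
H=np.array([.4767,-.2222,0]); O=.051; AL=A0+np.pi
E
python3 - <<'E'
from key import *
p=get_tool_pos()+D*Z
lin(p+.10*Z,speed=.3)
ptp(H+(.105+O)*Z,AL); bot.hold(.2); f0=get_ft_force(); np.save('f0.npy',f0)
w=shot('wrist'); np.save('held.npy',w,allow_pickle=True); print(get_gripper_width(),get_time(),get_qpos().round(2))
for z in (.083,.080,.0775,.075,.073,.071):
    lin(H+(z+O)*Z,speed=.06 if z<.083 else .15); f=get_ft_force()-f0; fk=R(AL).T@f
    print(z,fk.round(1),(get_tool_pos()-H)[2]+D-O,get_time())
    if f[2]>6: break
E
```

```text
0.011837876217405218 36.525 [ 1.33  0.73 -1.3   1.91  0.79  1.14  1.68]
0.083 [ 0.5 -0.2  0.4] 0.08222192473580747 36.825
0.08 [-0.9  0.9 -0.4] 0.0802528282774859 37.075
0.0775 [0.2 0.7 1. ] 0.07747507843682755 37.325
0.075 [-0.4 -0.1  0.5] 0.07484317083933822 37.575
0.073 [-0.3  0.7 -0.3] 0.07287390311524009 37.825
0.071 [-0.4  1.  -0.9] 0.0710229007285112 38.075
```

It entered the plate cleanly with no side force. Now I rock it down past the pins.

```bash
python3 - <<'E'
from h import *
f0=np.load('f0.npy'); z=.071; s=1
while z>.0585:
    z-=.001; s=-s
    lin(H+(z+O)*Z,AL+.1*s,speed=.05); f=get_ft_force()-f0
    print(round(z,4),(R(AL).T@f).round(1),((get_tool_pos())[2]+D-O).round(4),get_gripper_width().round(4),get_time())
    if f[2]>28: break
lin(H+(z+O)*Z,AL,speed=.05); bot.hold(.2); f=get_ft_force()-f0
print(z,(R(AL).T@f).round(1),(get_tool_pos())[2]+D-O,get_wrist_torque().round(2),get_time())
E
```

```text
Traceback (most recent call last):
AttributeError: 'float' object has no attribute 'round'
```

```bash
python3 - <<'E'
from h import *
f0=np.load('f0.npy'); z=.070; s=-1
while z>.0585:
    z-=.001; s=-s
    lin(H+(z+O)*Z,AL+.1*s,speed=.05); f=get_ft_force()-f0
    print(round(z,4),(R(AL).T@f).round(1),round(get_tool_pos()[2]+D-O,4),round(get_gripper_width(),4),round(get_time(),2))
    if f[2]>28: break
lin(H+(z+O)*Z,AL,speed=.05); bot.hold(.2); f=get_ft_force()-f0
print(z,(R(AL).T@f).round(1),get_tool_pos()[2]+D-O,np.round(get_wrist_torque(),2),get_time())
E
```

```text
0.069 [ 2.2  4.  -7.2] 0.0694 0.0117 38.67
0.068 [-1.7  3.  -0.9] 0.0681 0.0117 39.02
0.067 [ 1.4  4.  -7.9] 0.0675 0.0117 39.38
0.066 [-1.3  2.8 -2.1] 0.066 0.0119 39.73
0.065 [-0.   4.2 -7.9] 0.0656 0.0116 40.08
0.064 [-0.4  4.5 -3.2] 0.0642 0.012 40.42
0.063 [-0.   5.6 -6.8] 0.0633 0.012 40.77
0.062 [-1.1  5.1 -2.9] 0.0619 0.0118 41.12
0.061 [-1.2  5.4 -4.7] 0.0611 0.0121 41.48
0.06 [-0.8  6.6 -5.4] 0.0602 0.0119 41.83
0.059 [  3.5   6.2 -16.3] 0.06 0.0119 42.17
0.058 [  3.4   7.5 -19.9] 0.0599 0.0119 42.52
0.057999999999999996 [  3.    6.8 -20.5] 0.059863373909199984 [ 1.44  1.36 -0.09] 42.975
```

The key is home: it stopped at 0.0600 with about 20 N of downward push. I relieve the side load, firm up the grip, and turn clockwise.

```bash
python3 - <<'E'
from h import *
f0=np.load('f0.npy'); C=H+.0006*Y-.0003*X+(.0584+O)*Z
bot.grip(0,45); lin(C,AL,speed=.05); bot.hold(.2); print((R(AL).T@(get_ft_force()-f0)).round(1))
for t in (.3,.6,.9,1.2,1.5,1.62,1.70,1.76):
    a=AL-t; lin(C,a,speed=.05); f=R(a).T@(get_ft_force()-f0); o=get_orientation()
    print(t,f.round(1),round(float((AL-np.arctan2(o[1,0],o[0,0]))%(2*np.pi)),3),np.round(get_wrist_torque()[2],3),round(get_tool_pos()[2]+D-O,4),round(get_gripper_width(),4),round(get_time(),2))
    if np.linalg.norm(f)>45: break
E
```

```text
[  1.3   5.  -15.5]
0.3 [  1.9   5.3 -15.2] 0.295 -0.003 0.06 0.0118 44.09
0.6 [  3.1   3.9 -15.3] 0.595 0.018 0.06 0.0118 44.54
0.9 [  5.    1.1 -15.6] 0.895 0.018 0.0599 0.0119 44.99
1.2 [  5.3  -0.9 -16.2] 1.195 0.045 0.06 0.0114 45.44
1.5 [  5.3  -1.9 -16.7] 1.495 0.069 0.0599 0.0118 45.89
1.62 [  3.8  -3.7 -15.7] 1.615 0.073 0.0599 0.0116 46.16
1.7 [  3.9  -3.1 -17.3] 1.695 0.103 0.0599 0.0117 46.41
1.76 [  4.   -4.  -17.3] 1.754 0.374 0.0599 0.0114 46.66
```

The torque jumped to 0.37 N m, so the plug is at its stop. I'll hold briefly, check, and hand in.

```bash
python3 - <<'E'
from h import *
bot.hold(.5); t1=get_wrist_torque()[2]; print(t1,get_gripper_force(),get_gripper_width(),get_tool_pos()[2]+D-O,get_ft_force()-np.load('f0.npy'),get_time())
if t1>.05: print(bot.finish_job())
E
```

```text
0.3666812703503805 45.06050169467926 0.01154094473550541 0.05990433237035988 [-4.22411692  4.3081981  17.7443098 ] 47.1583
the job is handed in; nothing more can be done
None
```

I handed the job in at about 47 s. By the robot's own readings, the shutter was at its end stop, the key was fully home and turned to its stop, and the gripper still held it at 45 N. No verdict came back from the judge.

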